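# Snap the model case's lid shut all round

### The job

The lid of the large transport case on the dental bench is on but its rim is not snapped down: press down with the fingertips on each of the four raised rim sections in turn, going round until every one has clicked fully shut. Leave the case standing where it is, neither lifting nor shoving it, and do not disturb the other things on the bench.

Things in the scene. Friction and masses are not known exactly. Their poses are not given: they have to be found in the camera images.
- case: Large loose grey box, 0.7 to 1.1 kg, 180 x 130 mm, white lid rim 188 x 138 mm. Origin: centre of underside; x along its length, z up; any yaw. Lid: sunk clear window (top 50 mm above bench) with a round knob (26 mm wide, top 72 mm) in its middle; 4 fixed rim corners 20 x 20 mm, top 56 mm; between them 4 separate snap-down rim sections 20 mm wide, two long, two short.
- side_a (a joint): long section on the +y side of the case's frame: metres pressed down. 0 = raised (top 66 mm above bench), 0.008 = shut (top 58 mm). Snap: about 9 N downward starts it, less as it sinks; released before half way (4 mm) it springs back up, past half way it clicks shut and stays. Starts raised.
- side_a_top (a point): Centre of the top face of the long section on the +y side of the case's frame (20 x 144 mm, smooth, moves down with it); it lies at (0, 59) mm in x, y of the case's frame. The point to press.
- side_b (a joint): long section on the -y side: metres pressed down. 0 = raised (top 66 mm above bench), 0.008 = shut (top 58 mm). Snap: about 9 N downward starts it, less as it sinks; released before half way (4 mm) it springs back up, past half way it clicks shut and stays. Starts raised.
- side_b_top (a point): Centre of the top face of the long section on the -y side (20 x 144 mm, smooth, moves down with it); it lies at (0, -59) mm in x, y of the case's frame. The point to press.
- end_a (a joint): short section on the +x end: metres pressed down. 0 = raised (top 66 mm above bench), 0.008 = shut (top 58 mm). Snap: about 9 N downward starts it, less as it sinks; released before half way (4 mm) it springs back up, past half way it clicks shut and stays. Starts raised.
- end_a_top (a point): Centre of the top face of the short section on the +x end (20 x 94 mm, smooth, moves down with it); it lies at (84, 0) mm in x, y of the case's frame. The point to press.
- end_b (a joint): short section on the -x end: metres pressed down. 0 = raised (top 66 mm above bench), 0.008 = shut (top 58 mm). Snap: about 9 N downward starts it, less as it sinks; released before half way (4 mm) it springs back up, past half way it clicks shut and stays. Starts raised.
- end_b_top (a point): Centre of the top face of the short section on the -x end (20 x 94 mm, smooth, moves down with it); it lies at (-84, 0) mm in x, y of the case's frame. The point to press.
- small_case: A smaller case, 106 x 80 mm, 38 mm high, of the same make, with plain rim and no knob, already shut; bystander. Loose; origin: centre of its underside.
- cast: A cream plaster dental model, 64 x 62 mm, 31 mm high; bystander. Loose; origin: centre of its underside.
- marker: A blue and white marker lying along its x axis, 150 mm long, 11 mm thick; bystander. Loose; origin: centre of its underside.
- bowl: A black rubber mixing bowl, 96 mm across, 50 mm high; bystander. Loose; origin: centre of its underside.
- dropper: A small amber dropper bottle with white cap, 32 mm across, 68 mm high; bystander. Loose; origin: centre of its underside.
- tumbler: A pink tumbler, 86 mm across, 166 mm high, off to one side; bystander. Loose; origin: centre of its underside.
- jar: A white jar, 68 mm across, 90 mm high, off to one side; bystander. Loose; origin: centre of its underside.

How it is judged:
At the end, for the whole second after the job is handed in: All four rim sections are pressed down at least 6.8 of their 8 mm and stay there; the case stands level and at rest on the bench, within 40 mm of where it began (value of joint each of side_a, side_b, end_a, end_b above 0.0068 m and height (world z) of case below 0.005 m and angle between case's own z axis and vertical below 0.05 rad and linear speed of case below 0.02 m/s and distance of case from where it was at the start of the episode below 0.04 m); the robot touches nothing.
It fails at once if the case is lifted or tipped (underside more than 12 mm up, or tilted over 0.12 rad) (height (world z) of case above 0.012 m or angle between case's own z axis and vertical above 0.12 rad).
It fails at once if the case is shoved more than 40 mm (distance of case from where it was at the start of the episode above 0.04 m).
It fails at once if a bystander is moved more than 25 mm or knocked over (distance of any of small_case, cast, marker, bowl, dropper, tumbler, jar from where it was at the start of the episode above 0.025 m or angle between any of small_case, cast, marker, bowl, dropper, tumbler, jar's own z axis and vertical above 0.5 rad).
It also fails if it takes over 38 s, if anything falls off the work surface, if the arm or the gripper's body presses on something with over 40 N, if the wrist force passes 120 N, or if a joint passes its speed limit or range.

### The arm

A 7-joint arm with a two-finger parallel gripper is mounted at the origin on the work surface. World frame = base frame: x ahead of the robot, y to its left, z up, the work surface at z = 0. Lengths are in m, angles in rad, forces in N, time in s.
With the tool pointing down it reaches from about 0.425 to 1.025 m from the base axis. Payload 9.4 kg.
Tool frame: the origin (TCP) lies midway between the tips of the shut fingers; the grasp point (between the pads) lies 19 mm behind it (bot.hold_point_z is the distance from the TCP to the grasp point, in m); z points along the fingers, y is the line along which they close (so a half turn about z gives the same grasp; the last joint's range is limited). The gripper opens to 85 mm and grips with 20 to 120 N. Pads are 22 mm wide; open, the fingers measure 114 mm over their backs; the gripper's body (76 mm by 85 mm) begins 54 mm behind the grasp point. The pads swing forward as they close: fully open they stand 13 mm farther back than shut.
Start: joints at [1.222, 0.599, -0.003, 1.599, 0.002, 0.943, -0.08], TCP at [0.195, -0.698, 0.231] pointing down, gripper open.
Joint ranges: [-2.57, 2.57], [-0.35, 1.97], [-1.29, 1.29], [0.11, 2.56], [-1.05, 4.19], [0.11, 1.86], [-2.63, 2.63]. Speed limits (rad/s): [2.22, 2.22, 3.01, 3.01, 3.14, 3.14, 3.14].

### API

Orientations are given as a rotation vector (axis times angle).
In Python, from workcell import bot gives the robot as it stands. The module is installed in compiled form; this text tells all that it offers.
- The arm moves only by the tool apply_moves, never from a script. Its argument "commands" is a list that holds one entry, the list of rows, each a list of 7 numbers: the turn, a rotation vector about the tool's x, y, z in rad, then the shift along the tool's x, y, z in m, then the opening, from -1 (shut) to 1 (fully open). In form: [[[ax, ay, az, x, y, z, jaw], ...]]. A call has 1 to 8 rows; each row is the pose to reach, as a shift and turn from the pose commanded when the call began, along the tool's axes at that moment; what a row does not reach only later rows make up. A row lasts 1/12 s, in which the tool goes at most 41.7 mm and 7.16 degrees, less where a joint would pass 70% of its speed; a pose out of reach is approached as far as the arm can. A call with a gripper value outside its range is refused whole. The fingers move at their own pace and stop on an object; "force" is the grip in N (left out, the last holds). Time passes only in rows, so rows that repeat a pose let the fingers close. It gives the time, the measured TCP pose, the force, the opening and the grip force at its end, in the units of the state.
- bot.observe(): the state, without advancing time (a new reading comes with each control period).
- bot.get_image(name): name is "side" or "top"; returns a dict with "pixels" (384x512x3 uint8, red, green, blue), "z_map" (384x512 float32, m along the optical axis (not along the pixel's ray), 0 where there is no reading), "mtx" (3x3 intrinsics, pixels), "extrinsics" (4x4, takes a point from world to camera coordinates). Camera axes: x right, y up, looking along -z (the intrinsics and any distortion apply to the point x, -y, -z); pixel columns grow to the right and rows downward; lengths in m; the calibration is good to about 2 mm. A picture is of the moment at which its call begins.
- bot.hand_in(): hands the job in; it is judged then, once.
The state is a dict: "time": time; "q": joint angles; "joint_velocities": joint speeds; "joint_torque": joint torques, N m; "position": TCP position; "eef_rot": TCP orientation; "ft_force": force on the tool from outside, world axes, zero at the start; "torque": the same for the moment, N m; "grip_width": opening from 0.0 (shut) to 1.0 (fully open); "grasp_force": force on a finger pad.
Only numpy, scipy, OpenCV 4.12 (cv2) and the standard library are available. Lean on these libraries where they do the work, as an engineer would, in place of code of your own. Each camera call takes 0.05 s, during which the arm holds its last target. There are 200 camera calls.

## Working session

There is one attempt and no reset: what is moved stays moved. The work goes in short steps, Python scripts to look and compute and a tool call to move; the robot and the scene stay as the last step left them, time stands still between calls to the robot, and variables do not carry over. Pictures are saved under pics/ and viewed, at most 10 in all, crops included, and the job is handed in when it is done.

Besides the shell and the picture viewer there is one more tool, called as name([rows], argument=value, ...), one row to a line, values as JSON. apply_moves: Moves the arm, as the interface text tells. Its arguments: {"type":"object","properties":{"commands":{"type":"array"},"force":{"type":"number"}},"required":["commands"]}

```bash
mkdir -p pics; python3 - <<'E'
from workcell import bot
import cv2,numpy as np
s=bot.observe();print({k:np.round(v,3) for k,v in s.items()})
for n in("top","side"):
    d=bot.get_image(n);cv2.imwrite(f"pics/{n}0.png",d["pixels"][:,:,::-1]);np.savez(f"{n}0.npz",**d)
    print(d["mtx"],d["extrinsics"],d.keys())
E
```

```text
{'time': np.float64(0.0), 'q': array([ 1.222,  0.6  , -0.003,  1.6  ,  0.002,  0.943, -0.08 ]), 'joint_velocities': array([ 0.001, -0.   ,  0.001, -0.002,  0.001,  0.   ,  0.   ]), 'joint_torque': array([-1.0000e-03, -7.7646e+01,  1.5640e+00, -2.5802e+01,  1.2000e-02,
        9.0000e-03, -0.0000e+00]), 'position': array([ 0.195, -0.698,  0.23 ]), 'eef_rot': array([-3.111e+00, -4.260e-01,  1.000e-03]), 'ft_force': array([ 0.213,  0.282, -0.199]), 'torque': array([-0.003,  0.005, -0.002]), 'grasp_force': np.float64(0.0), 'grip_width': np.float64(1.0)}
[[370.71349355   0.         263.19079504]
 [  0.         370.71349355 192.58261674]
 [  0.           0.           1.        ]] [[ 0.01959174 -0.9996516   0.01768721 -0.01129609]
 [ 0.99459962  0.02129001  0.10157914 -0.56597659]
 [-0.10192031  0.01560158  0.99467022 -1.35440297]
 [ 0.          0.          0.          1.        ]] dict_keys(['pixels', 'z_map', 'mtx', 'extrinsics'])
[[446.89066577   0.         251.67651785]
 [  0.         446.89066577 191.49311935]
 [  0.           0.           1.        ]] [[ 9.98051088e-01 -6.23951350e-02  9.34609642e-04 -5.69508358e-01]
 [ 3.68966456e-02  6.02132344e-01  7.97543277e-01 -5.81177652e-02]
 [-5.03255791e-02 -7.95954451e-01  6.03261012e-01 -1.38336093e+00]
 [ 0.00000000e+00  0.00000000e+00  0.00000000e+00  1.00000000e+00]] dict_keys(['pixels', 'z_map', 'mtx', 'extrinsics'])
```

View pics/top0.png

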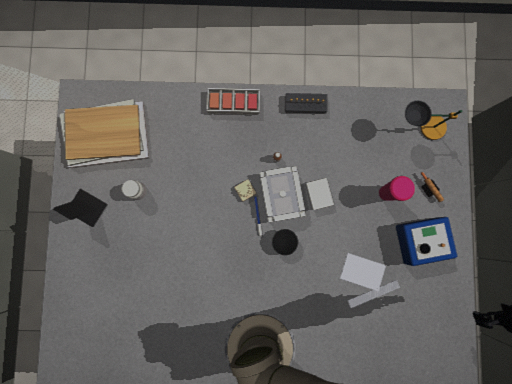

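View pics/side0.png

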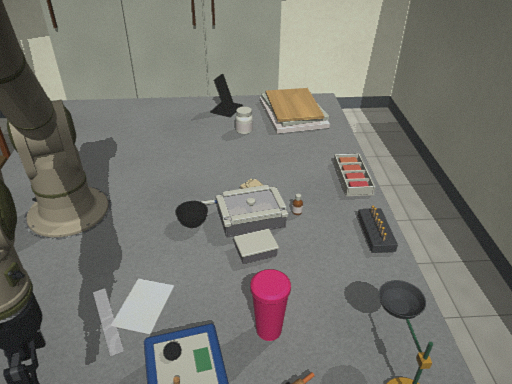

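The top view shows the large case at about (283,194), the small case to its right at (319,194), and the bowl at (285,242). The marker is at (258,215), the cast at (244,190) and the dropper at (277,156). The side view has the case at about (251,208).

```bash
cat > h.py <<'E'
import numpy as np,cv2
def world(d):
    K,E,z=d["mtx"],d["extrinsics"],d["z_map"]
    v,u=np.mgrid[:z.shape[0],:z.shape[1]]
    c=np.stack([(u-K[0,2])/K[0,0]*z,-(v-K[1,2])/K[1,1]*z,-z],-1)
    return (c-E[:3,3])@E[:3,:3]
E
python3 - <<'E'
from h import *
for n,(u0,u1,v0,v1) in dict(top=(225,345,140,262),side=(170,310,165,270)).items():
    d=np.load(n+"0.npz");w=world(d)
    w=w[v0:v1,u0:u1]; ok=d["z_map"][v0:v1,u0:u1]>0
    print(n,"bench z",np.median(w[...,2][ok]))
    m=(ok&(w[...,2]>.008)).astype(np.uint8)
    k,l,st,ce=cv2.connectedComponentsWithStats(m,connectivity=4)
    for i in range(1,k):
        if st[i,4]<8: continue
        p=w[l==i]; zt=np.percentile(p[:,2],90)
        print(i,"area",st[i,4],"ztop",zt.round(3),"xy",[np.round(x,3) for x in cv2.minAreaRect(p[:,:2].astype(np.float32))])
    s=ok&(w[...,2]>.061)&(w[...,2]<.069); k,l,st,ce=cv2.connectedComponentsWithStats(s.astype(np.uint8))
    for i in range(1,k):
        if st[i,4]>10: p=w[l==i];print("  raised",st[i,4],p.mean(0).round(4),[np.round(x,3) for x in cv2.minAreaRect(p[:,:2].astype(np.float32))])
    cv2.imwrite(f"pics/{n}_crop.png",cv2.resize(d["pixels"][v0:v1,u0:u1,::-1],None,fx=5,fy=5,interpolation=cv2.INTER_CUBIC)[:600,:800])
E
```

```text
top bench z 0.0017506819222220225
11 area 71 ztop 0.067 xy [array([ 0.703, -0.049]), array([0.03 , 0.031]), np.float64(43.198)]
22 area 1937 ztop 0.068 xy [array([ 0.564, -0.073]), array([0.192, 0.147]), np.float64(11.094)]
31 area 614 ztop 0.042 xy [array([ 0.567, -0.21 ]), array([0.106, 0.081]), np.float64(15.107)]
32 area 282 ztop 0.03 xy [array([0.575, 0.069]), array([0.064, 0.065]), np.float64(31.512)]
61 area 34 ztop 0.016 xy [array([0.433, 0.011]), array([0.049, 0.01 ]), np.float64(8.39)]
68 area 451 ztop 0.05 xy [array([ 0.386, -0.082]), array([0.092, 0.092]), np.float64(45.35)]
  raised 12 [ 0.7031 -0.0492  0.0657] [array([ 0.704, -0.049]), array([0.012, 0.011]), np.float64(0.564)]
  raised 111 [ 0.6437 -0.0527  0.0654] [array([ 0.644, -0.053]), array([0.02 , 0.094]), np.float64(11.144)]
  raised 185 [ 0.5701 -0.1274  0.0656] [array([ 0.573, -0.127]), array([0.143, 0.02 ]), np.float64(10.935)]
  raised 177 [ 0.5509 -0.0107  0.0658] [array([ 0.55 , -0.011]), array([0.142, 0.02 ]), np.float64(11.093)]
  raised 110 [ 0.4793 -0.0863  0.0657] [array([ 0.479, -0.086]), array([0.02 , 0.093]), np.float64(11.318)]
side bench z 0.0008818845663684854
1 area 4573 ztop 0.065 xy [array([ 0.529, -0.11 ]), array([0.317, 0.321]), np.float64(28.906)]
2 area 172 ztop 0.063 xy [array([ 0.704, -0.058]), array([0.028, 0.032]), np.float64(75.108)]
5 area 9 ztop 0.165 xy [array([ 0.583, -0.435]), array([0.005, 0.017]), np.float64(79.332)]
  raised 368 [ 0.5222 -0.0458  0.065 ] [array([ 0.526, -0.039]), array([0.198, 0.092]), np.float64(44.16)]
  raised 416 [ 0.5972 -0.107   0.0652] [array([ 0.598, -0.107]), array([0.201, 0.092]), np.float64(43.618)]
  raised 17 [ 0.7061 -0.0543  0.0663] [array([ 0.705, -0.053]), array([0.017, 0.012]), np.float64(60.547)]
  raised 14 [ 0.5621 -0.0804  0.0645] [array([ 0.562, -0.081]), array([0.007, 0.02 ]), np.float64(79.692)]
```

View pics/top_crop.png

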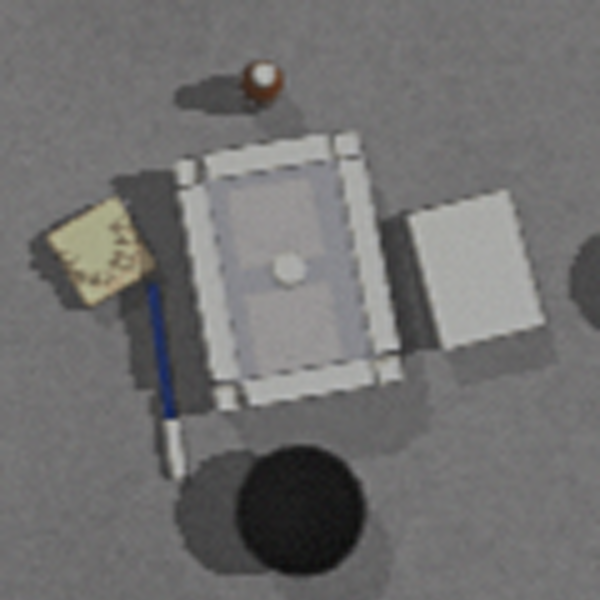

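The crop agrees with the depth numbers: four raised sections around the knob (crop 290,268), with the small case 25 mm or more to the right. Section centres in the world frame are side_b (0.572,-0.127), end_a (0.644,-0.053), side_a (0.551,-0.012) and end_b (0.479,-0.086). I'll keep the present yaw, shut the fingers and travel high.

apply_moves([
  [[0,0,0,0.517,-0.4485,0,-1],[0,0,0,0.517,-0.4485,0,-1],[0,0,0,0.517,-0.4485,0,-1],[0,0,0,0.517,-0.4485,0,-1],[0,0,0,0.517,-0.4485,0,-1],[0,0,0,0.517,-0.4485,0,-1],[0,0,0,0.517,-0.4485,0,-1],[0,0,0,0.517,-0.4485,0,-1]],
])

```text
time: 0.77
position: [0.3791, -0.4185, 0.2311]
eef_rot: [-3.112, -0.425, 0.0]
ft_force: [1.2, -0.2, 0.1]
grip_width: 0.002
grasp_force: 0.0
```

apply_moves([
  [[0,0,0,0.264,-0.229,0,-1],[0,0,0,0.264,-0.229,0,-1],[0,0,0,0.264,-0.229,0,-1],[0,0,0,0.264,-0.229,0,-1],[0,0,0,0.264,-0.229,0,-1],[0,0,0,0.264,-0.229,0,-1],[0,0,0,0.264,-0.229,0,-1],[0,0,0,0.264,-0.229,0,-1]],
])

```text
time: 1.43
position: [0.5631, -0.1404, 0.2311]
eef_rot: [-3.113, -0.426, 0.001]
ft_force: [0.1, 0.1, -0.4]
grip_width: 0.001
grasp_force: 0.0
```

apply_moves([
  [[0,0,0,0.0123,-0.0105,0.03,-1],[0,0,0,0.0123,-0.0105,0.07,-1],[0,0,0,0.0123,-0.0105,0.11,-1],[0,0,0,0.0123,-0.0105,0.14,-1],[0,0,0,0.0123,-0.0105,0.153,-1],[0,0,0,0.0123,-0.0105,0.153,-1]],
])

```text
time: 1.93
position: [0.5693, -0.1284, 0.0746]
eef_rot: [-3.111, -0.426, 0.01]
ft_force: [-0.9, -0.0, 0.3]
grip_width: -0.003
grasp_force: 0.0
```

apply_moves([
  [[0,0,0,0,0,0.004,-1],[0,0,0,0,0,0.008,-1],[0,0,0,0,0,0.011,-1],[0,0,0,0,0,0.014,-1],[0,0,0,0,0,0.016,-1],[0,0,0,0,0,0.018,-1]],
])

```text
time: 2.43
position: [0.5719, -0.1291, 0.0608]
eef_rot: [3.112, 0.425, 0.002]
ft_force: [-0.0, 0.5, 0.4]
grip_width: -0.001
grasp_force: 0.0
```

```bash
cat >> h.py <<'E'
def look(name):
    from workcell import bot
    s=bot.observe();print({k:np.round(s[k],4) for k in("time","position","ft_force")})
    d=bot.get_image("top");np.savez(name+".npz",**d);w=world(d)
    cv2.imwrite(f"pics/{name}.png",cv2.resize(d["pixels"][140:262,225:345,::-1],None,fx=4,fy=4))
    c=np.array([.5615,-.0695]);a=np.radians(11.3);R=np.array([[np.cos(a),-np.sin(a)],[np.sin(a),np.cos(a)]])
    l=(w[...,:2]-c)@R
    for n,(x,y,hx,hy) in dict(side_a=(0,59,55,6),side_b=(0,-59,55,6),end_a=(84,0,6,35),end_b=(-84,0,6,35),corner=(84,59,6,6)).items():
        m=(abs(l[...,0]-x/1e3)<hx/1e3)&(abs(l[...,1]-y/1e3)<hy/1e3)&(w[...,2]>.045)&(w[...,2]<.072)&(d["z_map"]>0)
        print(n,m.sum(),np.median(w[...,2][m]).round(4) if m.any() else None)
E
python3 -c "from h import *;look('p1')"
```

```text
{'time': np.float64(2.4333), 'position': array([ 0.5719, -0.1291,  0.0608]), 'ft_force': array([-0.0147,  0.5037,  0.4247])}
side_a 99 0.0667
side_b 9 0.0565
end_a 58 0.0664
end_b 64 0.0669
corner 11 0.0578
```

apply_moves([
  [[0,0,0,0,0,0.002,-1],[0,0,0,0,0,0.003,-1],[0,0,0,0,0,0.004,-1],[0,0,0,0,0,0.004,-1]],
])

```text
time: 2.82
position: [0.5716, -0.129, 0.0579]
eef_rot: [3.112, 0.425, 0.001]
ft_force: [-4.4, 0.8, 20.1]
grip_width: 0.003
grasp_force: 10.3
```

apply_moves([
  [[0,0,0,0,0,-0.03,-1],[0,0,0,0.03,-0.018,-0.03,-1],[0,0,0,0.06,-0.036,-0.03,-1],[0,0,0,0.09,-0.054,-0.03,-1],[0,0,0,0.09,-0.054,-0.03,-1],[0,0,0,0.09,-0.054,-0.02,-1],[0,0,0,0.09,-0.054,-0.016,-1],[0,0,0,0.09,-0.054,-0.016,-1]],
])

```text
time: 3.48
position: [0.6417, -0.054, 0.0705]
eef_rot: [3.113, 0.424, -0.006]
ft_force: [0.5, -0.8, 0.0]
grip_width: 0.0
grasp_force: 0.0
```

```bash
python3 -c "from h import *;look('p2')"
```

```text
{'time': np.float64(3.4833), 'position': array([ 0.6417, -0.054 ,  0.0705]), 'ft_force': array([ 0.4765, -0.7889,  0.0253])}
side_a 69 0.0666
side_b 0 None
end_a 0 None
end_b 0 None
corner 8 0.0545
```

Now press end_a (commanded z about 0.072, going to about 0.056).

apply_moves([
  [[0,0,0,0,0,0.004,-1],[0,0,0,0,0,0.007,-1],[0,0,0,0,0,0.01,-1],[0,0,0,0,0,0.012,-1],[0,0,0,0,0,0.014,-1],[0,0,0,0,0,0.016,-1],[0,0,0,0,0,0.016,-1]],
])

```text
time: 4.12
position: [0.6437, -0.0529, 0.058]
eef_rot: [3.112, 0.425, 0.001]
ft_force: [-6.1, 0.6, 19.3]
grip_width: 0.002
grasp_force: 9.2
```

apply_moves([
  [[0,0,0,0,0,-0.03,-1],[0,0,0,-0.026,-0.021,-0.03,-1],[0,0,0,-0.052,-0.043,-0.03,-1],[0,0,0,-0.078,-0.064,-0.03,-1],[0,0,0,-0.078,-0.064,-0.03,-1],[0,0,0,-0.078,-0.064,-0.02,-1],[0,0,0,-0.078,-0.064,-0.016,-1],[0,0,0,-0.078,-0.064,-0.016,-1]],
])

```text
time: 4.78
position: [0.5521, -0.0124, 0.0709]
eef_rot: [3.113, 0.425, -0.001]
ft_force: [0.4, 0.2, 0.2]
grip_width: 0.002
grasp_force: 0.0
```

apply_moves([
  [[0,0,0,0,0,0.004,-1],[0,0,0,0,0,0.007,-1],[0,0,0,0,0,0.01,-1],[0,0,0,0,0,0.012,-1],[0,0,0,0,0,0.014,-1],[0,0,0,0,0,0.016,-1],[0,0,0,0,0,0.016,-1]],
])

```text
time: 5.37
position: [0.5513, -0.0122, 0.0579]
eef_rot: [3.112, 0.425, 0.001]
ft_force: [-4.6, 0.5, 23.8]
grip_width: -0.003
grasp_force: 11.6
```

apply_moves([
  [[0,0,0,0,0,-0.03,-1],[0,0,0,-0.03,0.017,-0.03,-1],[0,0,0,-0.06,0.034,-0.03,-1],[0,0,0,-0.0895,0.0515,-0.03,-1],[0,0,0,-0.0895,0.0515,-0.03,-1],[0,0,0,-0.0895,0.0515,-0.02,-1],[0,0,0,-0.0895,0.0515,-0.016,-1],[0,0,0,-0.0895,0.0515,-0.016,-1]],
])

```text
time: 6.03
position: [0.4795, -0.0848, 0.071]
eef_rot: [-3.112, -0.427, 0.001]
ft_force: [0.1, -0.2, -1.0]
grip_width: 0.002
grasp_force: 0.0
```

apply_moves([
  [[0,0,0,0,0,0.004,-1],[0,0,0,0,0,0.007,-1],[0,0,0,0,0,0.01,-1],[0,0,0,0,0,0.012,-1],[0,0,0,0,0,0.014,-1],[0,0,0,0,0,0.016,-1],[0,0,0,0,0,0.016,-1]],
])

```text
time: 6.62
position: [0.479, -0.0855, 0.0578]
eef_rot: [3.112, 0.426, 0.002]
ft_force: [-3.0, 1.9, 27.8]
grip_width: -0.004
grasp_force: 13.9
```

apply_moves([
  [[0,0,0,0,0,-0.03,-1],[0,0,0,0,0,-0.07,-1],[0,0,0,0,0,-0.11,-1],[0,0,0,0,0,-0.15,-1],[0,0,0,0,0,-0.18,-1]],
])

```text
time: 7.03
position: [0.4791, -0.0858, 0.2394]
eef_rot: [3.112, 0.425, 0.003]
ft_force: [0.7, 0.3, -0.7]
grip_width: -0.002
grasp_force: 0.0
```

apply_moves([
  [[0,0,0,-0.186,0.296,0,-1],[0,0,0,-0.186,0.296,0,-1],[0,0,0,-0.186,0.296,0,-1],[0,0,0,-0.186,0.296,0,-1],[0,0,0,-0.186,0.296,0,-1],[0,0,0,-0.186,0.296,0,-1],[0,0,0,-0.186,0.296,0,-1],[0,0,0,-0.186,0.296,0,-1]],
])

```text
time: 7.7
position: [0.3827, -0.407, 0.2362]
eef_rot: [-3.113, -0.426, 0.0]
ft_force: [0.6, 0.3, 0.5]
grip_width: -0.001
grasp_force: 0.0
```

apply_moves([
  [[0,0,0,-0.03,0.05,0,-1],[0,0,0,-0.03,0.05,0,-1],[0,0,0,-0.03,0.05,0,-1],[0,0,0,-0.03,0.05,0,-1]],
])

```text
time: 8.03
position: [0.3675, -0.462, 0.2357]
eef_rot: [-3.112, -0.422, 0.001]
ft_force: [0.4, 1.1, -0.5]
grip_width: 0.001
grasp_force: 0.0
```

```bash
python3 -c "from h import *;look('p3')"
```

```text
{'time': np.float64(8.0333), 'position': array([ 0.3675, -0.462 ,  0.2357]), 'ft_force': array([ 0.3991,  1.1446, -0.4627])}
side_a 98 0.0584
side_b 100 0.0586
end_a 62 0.0583
end_b 63 0.0584
corner 11 0.0559
```

View pics/p3.png

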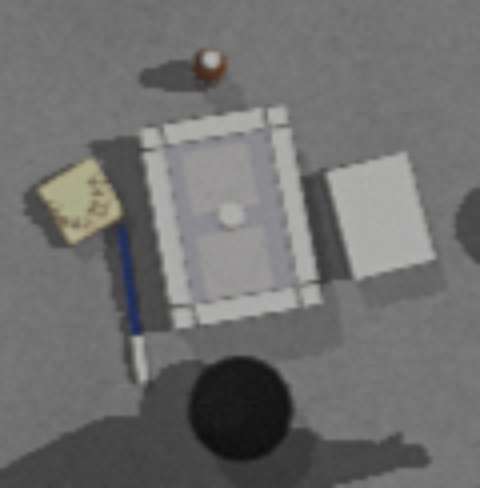

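The picture shows the case (knob at 231,215) and the things around it unmoved. All four sections read about 58 mm, so they are shut.

```bash
python3 -c "from workcell import bot;print(bot.hand_in())"
```

```text
the job is handed in; nothing more can be done
None
```

All four rim sections are pressed shut (each measured about 58 mm high afterwards), the case and the things around it look unmoved, and the job was handed in after about 8 s of robot time; no verdict was returned.

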